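# Carry a glass tile on the paddle to the light stand

## Task

With the red-handled paddle, lift the amber glass tile off its wooden stand from below, carry it level on the paddle's blade, slide it in under the blue lamp and set it down gently, centred and flat on the rails of the metal light stand. Then draw the paddle out and lay it back in its wooden rest as you found it. The gripper and arm must not touch the amber tile themselves, nothing may bump the lamp, and the green tile and the other loose things on the bench stay where they are.

Things in the scene. Friction and masses are not known exactly. Their poses are not given: they have to be found in the camera images.
- tile_amber: Square amber glass tile, 90 x 90 x 10 mm, about 0.2 kg, lying flat and loose across the two rails of stand_amber. Origin at the centre of its underside, z up, x and y along its edges.
- tile_green: Square green glass tile, same size, on stand_green. Leave it alone.
- stand_amber: Fixed wooden stand under the amber tile. Origin on the table at its centre, x away from the robot. Two rails along x (x -52 to 52 mm), tops 70 mm up, each 20 mm wide, with a 64 mm wide open gap between (y -32 to 32, floor below 16 mm up, open at both ends). 5 mm lips at y -52, y 52 and at the far end x 52 leave the tile 7 mm of play each way; no lip at the near end. Base 120 x 118 mm.
- stand_green: Fixed wooden stand the same as stand_amber, holding the green tile; 80 mm tall with its tile.
- light_stand: Fixed metal stand where the amber tile goes: dark base 120 x 156 mm, white panel between the rails. Origin on the table at its centre, x away from the robot. Rails, gap and lips have the same sizes and places as on stand_amber. The lamp stands over its near end.
- light_stand_seat (a point): Where the centre of the amber tile's underside belongs: over the middle of the light stand, level with its rail tops (70 mm up). Axes as light_stand.
- lamp: Blue lamp head on two posts, fixed to light_stand, with its origin and axes. Head: x -100 to -34 mm, y -78 to 78, 123 to 181 mm above the table. Posts at x -50, y -70 and 70, 128 mm apart inside. Tile, blade and the handle's front go in beneath it from the near side; an upright gripper on the handle hits it, so hold the handle with the gripper leaning 25 to 40 degrees back, away from the blade.
- paddle: Steel paddle with red handle, 0.16 kg, lying level in its rest, handle towards the robot. Origin: underside of the blade, at the point that goes under the tile's centre; x from handle to blade tip, z up. Blade x -55 to 50 mm, 44 wide, 4 thick, no rim; neck 14 wide to x -85; handle a bar x -135 to -80, 16 wide (y), z 0 to 26 mm.
- paddle_grip (a point): Point in the middle of the paddle's handle to grip, at x -119, y 0, z 13 mm in the paddle's frame; same axes as the paddle. The fingers close along y.
- rest: Low wooden rest for the paddle, fixed to the bench: two cross blocks, tops 46 mm above the table, at x +25 (under the blade, with upright cheeks 54 mm apart and 12 mm high beside it) and x -68 mm (under the neck). Origin on the table, x axis away from the robot.
- rest_top (a point): Where the paddle's origin lies when it is in its rest: 46 mm above the rest's origin. Axes as rest.
- brush_pot: White pot of brushes, 64 mm across, 190 mm tall, origin under its centre. Bystander, loose.
- spray_bottle: Blue spray bottle, 69 mm across, 200 mm tall, red head; origin under its centre. Bystander, loose.
- flux_jar: Jar, 60 mm across, 85 mm tall, origin under its centre. Bystander, loose.
- tape_roll: Roll of blue tape lying flat, 90 mm across, 24 mm tall, origin under its centre. Bystander, loose.
- pliers: Pliers with green handles lying flat, 150 mm long, 14 mm tall. Bystander, loose.
- lead_knife: Knife with a dark wooden handle lying flat, 135 mm long, 20 mm tall. Bystander, loose.

How it is judged (in metres and radians):
On the way, in this order (a step that is already met when the one before it is completed fails the run):
1. the amber tile is lifted off its stand on the paddle's blade (contact force between tile_amber and paddle above 0.5 N and contact force between tile_amber and stand_amber below 0.05 N and height (world z) of tile_amber above 0.08 m), for 0.2 s.
2. the amber tile is set down on the rails of the light stand and the paddle no longer touches it (x of tile_amber in the frame of light_stand_seat between -0.012 and 0.012 m and y of tile_amber in the frame of light_stand_seat between -0.012 and 0.012 m and z of tile_amber in the frame of light_stand_seat between -0.003 and 0.003 m and angle between tile_amber's own z axis and vertical below 0.05 rad and angle between the x axis of tile_amber and the x axis of light_stand, either way round below 0.15 rad and contact force between tile_amber and light_stand above 0.5 N and contact force between tile_amber and paddle below 0.05 N and linear speed of tile_amber below 0.02 m/s), for 0.2 s.
At the end, for the whole second after the job is handed in: Amber tile flat on the light stand's rails, centre within 12 mm of the seat along each axis, square within 8 degrees, still, paddle not touching it; paddle level in its rest within 20 mm lengthwise, 12 mm sideways, 8 degrees; green tile within 15 mm of its start (all of step 2 and x of paddle in the frame of rest_top between -0.02 and 0.02 m and y of paddle in the frame of rest_top between -0.012 and 0.012 m and z of paddle in the frame of rest_top between -0.005 and 0.005 m and angle between paddle's own z axis and vertical below 0.08 rad and angle between the x axis of paddle and the x axis of rest, either way round below 0.15 rad and linear speed of paddle below 0.02 m/s and distance of tile_green from where it was at the start of the episode below 0.015 m).
It fails at once if the amber tile tilts more than 11 degrees (angle between tile_amber's own z axis and vertical above 0.2 rad).
It fails at once if the fingers or the arm touch the amber tile (contact force between any of the fingers, the arm and tile_amber above 0.5 N).
It fails at once if the amber tile is set down or knocked hard (over 30 N on the light stand) (contact force between tile_amber and light_stand above 30 N).
It fails at once if the lamp is bumped (contact force between lamp and anything else above 3 N).
It fails at once if the green tile or a loose bystander is disturbed (distance of any of tile_green, brush_pot, spray_bottle, flux_jar, tape_roll, pliers, lead_knife from where it was at the start of the episode above 0.02 m).
It also fails if it takes over 72 s, if anything falls off the work surface, if the arm or the gripper's body presses on something with over 40 N, if the wrist force passes 120 N, or if a joint passes its speed limit or range.

## Robot

A 6-joint arm with a two-finger parallel gripper is mounted at the origin on the work surface. World frame = base frame: x ahead of the robot, y to its left, z up, the work surface at z = 0. Lengths are in mm, angles in rad, forces in N, time in s.
With the tool pointing down it reaches from about 350 to 775 mm from the base axis. Payload 7.3 kg.
Tool frame: the origin (TCP) lies on the mounting face of the last link; the fingertips stand 178 mm ahead of it and the grasp point (between the pads) lies 159 mm ahead of it; z points along the fingers, y is the line along which they close (so a half turn about z gives the same grasp; the last joint's range is limited). The gripper opens to 92 mm and grips with 3 to 60 N. Pads are 19 mm wide; open, the fingers measure 130 mm over their backs; the gripper's body (75 mm by 190 mm) begins 47 mm behind the grasp point.
Start: joints at [1.016, 0.342, 1.524, -0, 1.275, -0.146], TCP at [208.671, 481.751, 404.741] pointing down, gripper open.
Joint ranges: [-2.53, 2.53], [-0.77, 2.02], [0.04, 2.7], [-1, 4.14], [0.28, 2.66], [-3.11, 3.11]. Speed limits (rad/s): [2.57, 2.57, 3.14, 3.14, 3.14, 3.14].

## Interface

Orientations are given as [roll, pitch, yaw] about the fixed x, y, z axes, in that order (R = Rz(yaw) Ry(pitch) Rx(roll)).
In Python, from plant import bot gives the robot as it stands.
- The arm moves only by the shell command python3 shift.py 'ROWS'. ROWS is a JSON list of rows, 1 to 5 of them, each of 5 numbers: the finger opening in mm, then dx, dy, dz in mm, then a turn about the tool's z in rad; each row is the pose to reach, as a shift and turn from the pose commanded when the command began, along the tool's axes at that moment; what a row does not reach only later rows make up. A row lasts 1/8 s, in which the tool goes at most 62.5 mm and 0.188 rad, less where a joint would pass 70% of its speed; a pose out of reach is approached as far as the arm can. The fingers move at their own pace and stop on an object; the grip force is fixed at half the most. Time passes only in rows, so rows that do not move let the fingers close. It prints the time, the measured TCP pose, the force, the opening and the grip force at its end.
- bot.get_obs(): the state, without advancing time (a new reading comes with each control period).
- bot.capture(name): name is "side" or "top"; returns a dict with "color" (384x512x3 uint8, red, green, blue), "K" (3x3 intrinsics, pixels), "R" (3x3) and "t" (3): a world point X has camera coordinates R X + t. Camera axes: x right, y down, z forward; pixel columns grow to the right and rows downward; lengths in mm; the calibration is good to about 2 mm. A picture is of the moment at which its call begins. There is no depth.
- bot.close_job(): hands the job in; it is judged then, once.
The state is a dict: "time": time; "joint_positions": joint angles; "dq": joint speeds; "tau": joint torques, N m; "tool_pos": TCP position; "tcp_rot": TCP orientation; "contact_force": force on the tool from outside, world axes, zero at the start; "moment": the same for the moment, N m; "grip_width": finger opening in mm; "finger_force": force on a finger pad.
Only numpy, scipy, OpenCV 4.12 (cv2) and the standard library are available. Lean on these libraries where they do the work, as an engineer would, in place of code of your own. Each camera call takes 0.05 s, during which the arm holds its last target. There are 200 camera calls.

## Working session

There is one attempt and no reset: what is moved stays moved. The work goes in short steps, Python scripts to look and compute and a shell command to move; the robot and the scene stay as the last step left them, time stands still between calls to the robot, and variables do not carry over. Pictures are saved under pics/ and viewed, at most 10 in all, crops included, and the job is handed in when it is done.

```bash
ls; mkdir -p pics
python3 - <<'E'
from plant import bot
import cv2
for n in ("top","side"):
    c=bot.capture(n); cv2.imwrite(f"pics/{n}0.png",c["color"][:,:,::-1]); print(n,c["K"],c["R"],c["t"])
print(bot.get_obs())
E
```

```text
pics
plant.py
shift.py
top [[348.63326748   0.         255.08498666]
 [  0.         348.63326748 185.54327674]
 [  0.           0.           1.        ]] [[-0.01095147 -0.99993514  0.00312782]
 [-0.98004004  0.01011253 -0.19854285]
 [ 0.19849834 -0.00523973 -0.98008722]] [  5.78784911 599.77085608 786.59493751]
side [[495.61465727   0.         257.33474005]
 [  0.         495.61465727 197.81696752]
 [  0.           0.           1.        ]] [[ 0.99976501 -0.02160849 -0.00173027]
 [-0.01650707 -0.70713347 -0.70688738]
 [ 0.01405123  0.70674983 -0.707324  ]] [-578.93956444   58.3425055  1245.81659312]
{'time': 0.1, 'joint_positions': array([ 1.01599796e+00,  3.42679715e-01,  1.52495257e+00, -9.81197345e-06,
        1.27542248e+00, -1.46008011e-01]), 'dq': array([ 0.00218009, -0.00209624,  0.00026202, -0.00107718, -0.00181802,
       -0.00109499]), 'tau': array([ 1.64478413e-03, -4.31998336e+01, -2.44696122e+01,  7.18207425e-02,
        5.24150231e-02,  7.79086832e-06]), 'tool_pos': array([208.60397079, 481.63815025, 404.08959409]), 'tcp_rot': array([-3.14014474e+00, -2.03438857e-04,  2.73280502e+00]), 'contact_force': array([-0.82022513, -0.18361289, -0.41373942]), 'moment': array([-0.00886871, -0.00731155,  0.01421115]), 'finger_force': 0.0, 'grip_width': 92.03207073758063}
```

View pics/top0.png

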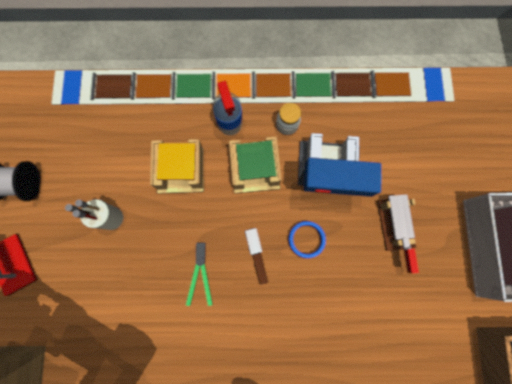

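View pics/side0.png

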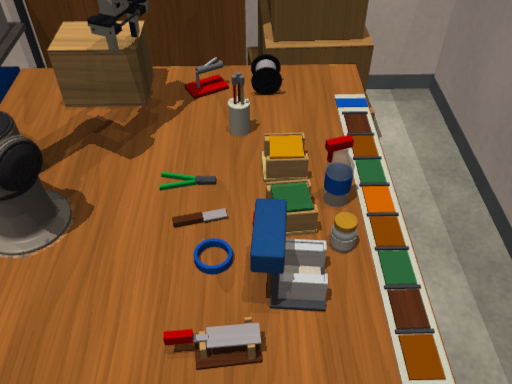

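The top view shows the amber tile at about (177,160), the green tile at (255,160), the lamp at (343,175), and the paddle blade at (402,220) with its red handle at (411,260). The side view shows the same layout, with the light stand's rails at about (305,265). Next I'll segment and measure.

```bash
cat > h.py <<'E'
import numpy as np, cv2
from plant import bot
def plane(c,uv,z):
    uv=np.atleast_2d(np.asarray(uv,float)); d=np.linalg.solve(c["K"],np.c_[uv,np.ones(len(uv))].T); d=(c["R"].T@d).T
    o=-c["R"].T@c["t"]; return o+d*((z-o[2])/d[:,2])[:,None]
def proj(c,X):
    p=(np.atleast_2d(X)@c["R"].T+c["t"])@c["K"].T; return p[:,:2]/p[:,2:]
def mask(c,lo,hi,roi):
    h=cv2.cvtColor(c["color"],cv2.COLOR_RGB2HSV); m=cv2.inRange(h,np.array(lo),np.array(hi)); k=np.zeros_like(m); x0,y0,x1,y1=roi; k[y0:y1,x0:x1]=m[y0:y1,x0:x1]
    cs,_=cv2.findContours(k,cv2.RETR_EXTERNAL,cv2.CHAIN_APPROX_NONE); return max(cs,key=cv2.contourArea)[:,0]
def rect(c,ct,z):
    P=plane(c,ct,z)[:,:2].astype(np.float32); r=cv2.minAreaRect(P); return r
E
python3 - <<'E'
from h import *
t=bot.capture("top");s=bot.capture("side")
def hs(c,p): print(p,cv2.cvtColor(c["color"],cv2.COLOR_RGB2HSV)[p[1],p[0]])
for p in [(177,160),(255,160),(343,165),(343,185),(402,220),(411,260),(318,145),(353,150),(335,152)]: hs(t,p)
for p in [(287,145),(293,195),(270,215),(270,260),(235,337),(178,338),(305,252),(305,288)]: hs(s,p)
for n,c,roi,z,lo,hi in [("amberT",t,(140,130,210,200),80,(20,150,120),(32,255,255)),("greenT",t,(220,130,290,200),80,(45,80,40),(90,255,255)),
 ("amberS",s,(255,125,320,185),80,(20,150,120),(32,255,255)),("greenS",s,(255,175,330,240),80,(45,80,40),(90,255,255)),
 ("handleT",t,(390,235,430,280),72,(0,150,80),(6,255,255)),("handleS",s,(150,320,205,355),72,(0,150,80),(6,255,255)),
 ("bladeT",t,(380,185,425,250),50,(0,0,110),(180,45,255)),("bladeS",s,(190,310,270,360),50,(0,0,110),(180,45,255)),
 ("lampT",t,(295,135,390,200),181,(100,100,40),(130,255,255))]:
    ct=mask(c,lo,hi,roi); print(n,len(ct),rect(c,ct,z), ct.min(0),ct.max(0))
a=cv2.resize(t["color"][130:280,290:430],None,fx=4,fy=4,interpolation=2)
b=cv2.resize(s["color"][190:370,150:350],None,fx=4,fy=4,interpolation=2)
cv2.imwrite("pics/a.png",a[:,:,::-1]);cv2.imwrite("pics/b.png",cv2.resize(b,None,fx=.8,fy=.8)[:,:,::-1])
E
```

```text
(177, 160) [ 23 246 222]
(255, 160) [ 65 118 132]
(343, 165) [107 177 151]
(343, 185) [106 187 151]
(402, 220) [  0   9 210]
(411, 260) [  1 204 215]
(318, 145) [106  14 233]
(353, 150) [104  12 231]
(335, 152) [ 39  19 225]
(287, 145) [ 21 255 207]
(293, 195) [ 65 143 102]
(270, 215) [106 201 128]
(270, 260) [105 191  60]
(235, 337) [  3  15 167]
(178, 338) [  0 255  85]
(305, 252) [13 24 97]
(305, 288) [ 4 21 97]
amberT 142 ((658.3815307617188, 189.34617614746094), (93.33332824707031, 89.5688705444336), 89.43220520019531) [156 143] [195 179]
greenT 136 ((658.6845092773438, -2.2138290405273438), (89.7635726928711, 86.00230407714844), 5.663177967071533) [237 141] [275 179]
amberS 107 ((659.2935791015625, 186.68865966796875), (89.10569763183594, 90.58541107177734), 88.63399505615234) [269 135] [303 156]
greenS 124 ((660.5172729492188, -8.659252166748047), (90.65180206298828, 96.50988006591797), 6.164732456207275) [271 182] [313 211]
handleT 60 ((418.8988342285156, -359.5310363769531), (54.53736877441406, 19.303951263427734), 4.753544330596924) [407 248] [418 272]
handleS 81 ((420.7254638671875, -371.50537109375), (56.743438720703125, 29.492040634155273), 4.565352916717529) [163 329] [193 344]
bladeT 131 ((510.3811340332031, -353.49365234375), (127.82100677490234, 45.27861785888672), 4.058692932128906) [389 195] [413 248]
bladeS 164 ((512.1215209960938, -357.55340576171875), (127.57662200927734, 44.25725555419922), 4.261430263519287) [194 323] [260 347]
lampT 204 ((594.1886596679688, -182.06353759765625), (157.97337341308594, 72.37030792236328), 84.54874420166016) [304 158] [380 194]
```

View pics/a.png

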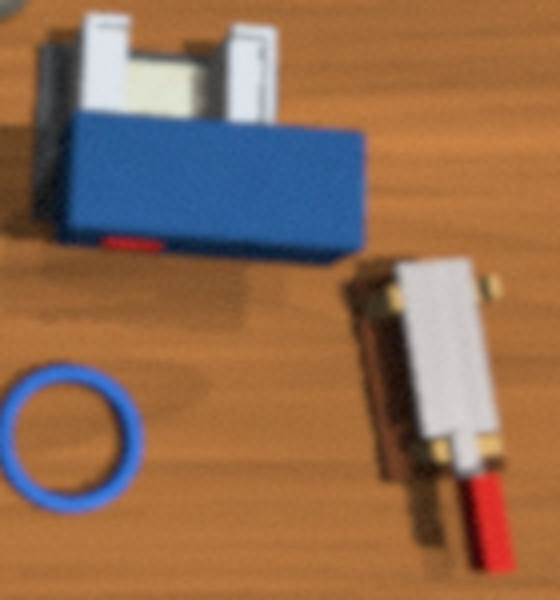

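View pics/b.png

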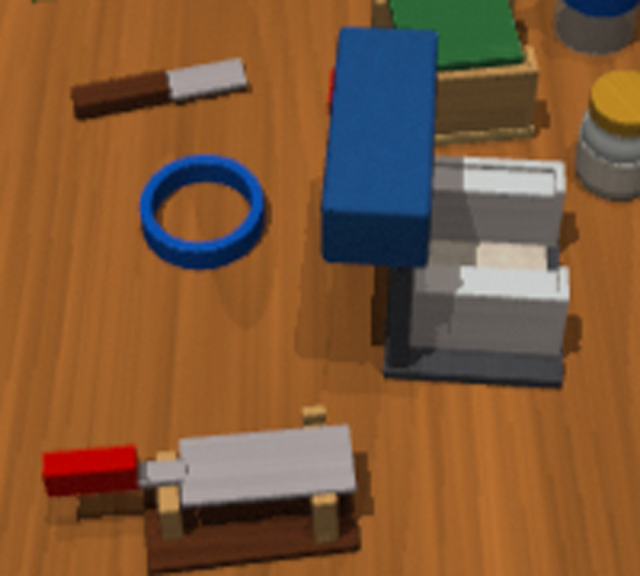

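Crop a (4x, offset (290,130)): the lamp's far top edge runs (75,112) to (365,132). The rails' far outer corners are at (85,13) and (277,28). Crop b (3.2x, offset (150,190)): the lamp's top corners are (342,28), (438,32), (430,212) and (325,208). Both crops show the paddle lying level in its rest, yawed about +4°.

The row interface can't tilt the tool, so I'll check whether an upright gripper clears the lamp if the tile rides further forward on the blade.

```bash
cat > m.py <<'E'
from h import *
t=bot.capture("top");s=bot.capture("side")
np.set_printoptions(precision=1,suppress=True)
def tri(a,b):
    P=[c["K"]@np.c_[c["R"],c["t"]] for c in (t,s)]
    X=cv2.triangulatePoints(P[0],P[1],np.array(a,float).reshape(2,1),np.array(b,float).reshape(2,1))[:,0]; return X[:3]/X[3]
E
python3 - <<'E'
from m import *
A=lambda x,y:(290+x/4-.4,130+y/4-.4); B=lambda x,y:(150+x/3.2-.4,190+y/3.2-.4)
print("lamp T",plane(t,[A(75,112),A(365,132)],181)[:,:2].tolist())
print("lamp S fl fr nl nr",plane(s,[B(438,32),B(430,212),B(342,28),B(325,208)],181)[:,:2].tolist())
print("tri far",tri(A(75,112),B(438,32)),tri(A(365,132),B(430,212)))
print("rails T far outer",plane(t,[A(85,13),A(277,28)],75)[:,:2].tolist())
print("rails S far outer",plane(s,[B(564,162),B(568,270)],75)[:,:2].tolist())
for n,a,b in [("amber",((140,130,210,200),(20,150,120),(32,255,255)),((255,125,320,185),(20,150,120),(32,255,255))),
 ("blade",((380,185,425,250),(0,0,110),(180,45,255)),((190,310,270,360),(0,0,110),(180,45,255)))]:
    c=[cv2.minAreaRect(mask(v,q[1],q[2],q[0]))[0] for v,q in ((t,a),(s,b))]; print(n,c,tri(*c))
# stand outline
ct=mask(t,(10,20,60),(32,255,255),(145,134,210,196)); print("stand T ",rect(t,ct,75),ct.min(0),ct.max(0))
print("pot",plane(t,[(105,213)],150)[0], plane(s,[(239,130)],0)[0],"tape",plane(t,[(307,240)],24)[0])
for n,c,(x0,y0,w,h) in (("t",t,(140,125,75,80)),("s",s,(250,120,75,75))):
    globals()["i"+n]=cv2.resize(c["color"][y0:y0+h,x0:x0+w],(400,400),interpolation=2)
cv2.imwrite("pics/st.png",np.hstack([it,is_ if 'is_' in globals() else globals()['is']])[:,:,::-1])
E
```

```text
lamp T [[634.320116270714, -113.0024862001757], [621.8704917722457, -265.2653560544296]]
lamp S fl fr nl nr [[638.1585289781722, -118.6342411277426], [623.972415907901, -268.1595169606078], [575.1225087950262, -113.44723884987036], [561.988198682678, -263.73589616439415]]
tri far [ 637.8 -113.7  175.6] [ 623.7 -266.2  178.3]
rails T far outer [[727.7181384975399, -139.2390408771795], [716.8645555690468, -256.8368473305865]]
rails S far outer [[728.5062332437153, -142.8287302035269], [720.1498176619425, -234.63700063748547]]
amber [(175.0, 161.0), (286.0, 145.5)] [660.5 192.9  74. ]
blade [(401.7673034667969, 221.35043334960938), (226.72608947753906, 335.34991455078125)] [ 511.2 -355.3   45.3]
stand T  ((651.8908081054688, 188.73171997070312), (160.9527587890625, 152.13429260253906), 89.43724822998047) [145 134] [209 195]
pot [525.3 320.  150. ] [531.1 362.2   0. ] tape [ 469.2 -126.9   24. ]
```

View pics/st.png

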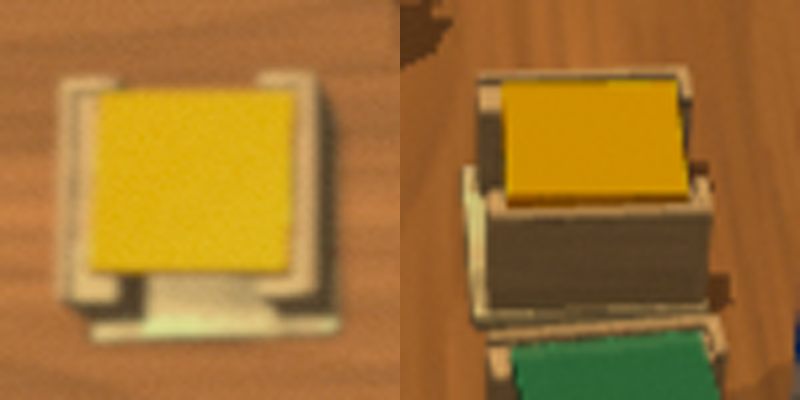

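The stand crop shows the tile square on its stand, with the rail outlines at columns 62 and 318 and the near ends at row 300 of the left panel. An upright gripper clears the lamp if the tile rides about 25 mm ahead of the paddle origin and I grip at x -125. Next I check the stand and pot, then work out the first move.

```bash
cat > g.py <<'E'
import sys
from h import *
from scipy.spatial.transform import Rotation as Ro
def go(x,y,z,yaw):
    o=bot.get_obs(); R=Ro.from_euler("xyz",o["tcp_rot"]).as_matrix(); d=R.T@(np.array([x,y,z])-o["tool_pos"])
    w=(yaw-o["tcp_rot"][2]+np.pi)%(2*np.pi)-np.pi
    print("shift",d.round(1),"turn",round(-w,3))
if __name__=="__main__":
    go(*map(float,sys.argv[1:5])); o=bot.get_obs(); print(o["time"],o["tool_pos"].round(1),o["tcp_rot"].round(4),o["grip_width"].round(1),o["contact_force"].round(1),o["joint_positions"].round(2))
E
python3 - <<'E'
from m import *
C=lambda x,y:(140+x/5.333-.4,125+y/5-.4); D=lambda x,y:(250+(x-400)/5.333-.4,120+y/5.333-.4)
print("T rails near L,R (z70), far L,R(z75)",plane(t,[C(65,300),C(312,292)],70)[:,:2],plane(t,[C(65,77),C(316,74)],75)[:,:2])
print("S z75 outer: nearbottom, farbottom, topleft, topright",plane(s,[D(490,205),D(710,212),D(480,77),D(688,72)],75)[:,:2])
print("pot base",plane(t,[(112,217)],0)[0],plane(s,[(239,132)],0)[0])
E
python3 g.py 460 60 400 3.214
```

```text
T rails near L,R (z70), far L,R(z75) [[602.7 247.2]
 [605.4 136.3]] [[713.1 251.1]
 [713.5 136. ]]
S z75 outer: nearbottom, farbottom, topleft, topright [[606.3 141. ]
 [714.  133.2]
 [604.6 243.3]
 [713.  245. ]]
pot base [533.8 365.5   0. ] [531.1 352.2   0. ]
shift [-398.3 -287.1    4.7] turn -0.481Traceback (most recent call last):
  File "g.py", line 9, in <module>
    go(*map(float,sys.argv[1:5])); o=bot.get_obs(); print(o["time"],o["tool_pos"].round(1),o["tcp_rot"].round(4),o["grip_width"].round(1),o["contact_force"].round(1),o["joint_positions"].round(2))
                                                                                                                 ^^^^^^^^^^^^^^^^^^^^^
AttributeError: 'float' object has no attribute 'round'
```

```bash
sed -i 's/o\["grip_width"\].round(1)/round(float(o["grip_width"]),1)/' g.py
python3 shift.py '[[80,-239,-172,0,-0.48],[80,-239,-172,0,-0.48],[80,-239,-172,0,-0.48],[80,-239,-172,0,-0.48],[80,-239,-172,0,-0.48]]'; python3 g.py 440 -150 380 3.214
```

```text
time: 1.02
tool_pos: [360.3, 227.1, 405.0]
tcp_rot: [3.141, 0.001, -3.07]
contact_force: [0.9, 0.3, 0.8]
grip_width: 79.9
finger_force: 0.0
shift [ -52.7 -381.8   24.9] turn -0.001
1.025 [360.3 227.1 405. ] [ 3.1413e+00  9.0000e-04 -3.0703e+00] 79.9 [0.9 0.3 0.8] [ 0.38  0.16  1.77 -0.    1.21 -1.26]
```

```bash
python3 shift.py '[[70,-10,-60,4,0],[70,-20,-120,8,0],[70,-30,-180,12,0],[70,-40,-240,16,0],[70,-45,-300,20,0]]'|head -2; python3 shift.py '[[70,0,-60,10,0],[70,0,-120,20,0],[70,0,-170,30,0],[70,0,-220,40,0],[70,0,-240,50,0]]' | head -2; python3 g.py 401.5 -363.6 270 3.214
```

```text
time: 1.65
tool_pos: [426.0, -69.2, 384.9]
time: 2.28
tool_pos: [442.7, -309.0, 334.1]
shift [ 44.9 -51.7  64.1] turn -0.004
2.275 [ 442.7 -309.   334.1] [-3.1412e+00  2.0000e-04 -3.0728e+00] 69.9 [ 0.3 -0.3  0.4] [-0.75  0.43  1.59 -0.    1.12 -2.39]
```

```bash
python3 shift.py '[[60,25,-30,30,0],[60,44.9,-51.7,64,0],[60,44.9,-51.7,64,0],[60,44.9,-51.7,64,0]]'|head -2; python3 g.py 401.5 -363.6 218 3.214
python3 - <<'E'
from m import *
a=cv2.resize(t["color"][190:310,340:470],(520,480),interpolation=2);b=cv2.resize(s["color"][280:384,130:270],(560,416),interpolation=2)
b=cv2.resize(b,(280,208)); o=np.zeros((480,800,3),np.uint8);o[:,:520]=a;o[:208,520:]=b
cv2.imwrite("pics/gr.png",o[:,:,::-1])
E
```

```text
time: 2.78
tool_pos: [402.4, -360.7, 271.4]
shift [ 1.2 -2.8 53.4] turn -0.001
2.775 [ 402.4 -360.7  271.4] [-3.1415e+00  8.0000e-04 -3.0701e+00] 60.0 [ 0.7  0.5 -0.8] [-0.87  0.51  1.66  0.    0.97 -2.52]
```

View pics/gr.png

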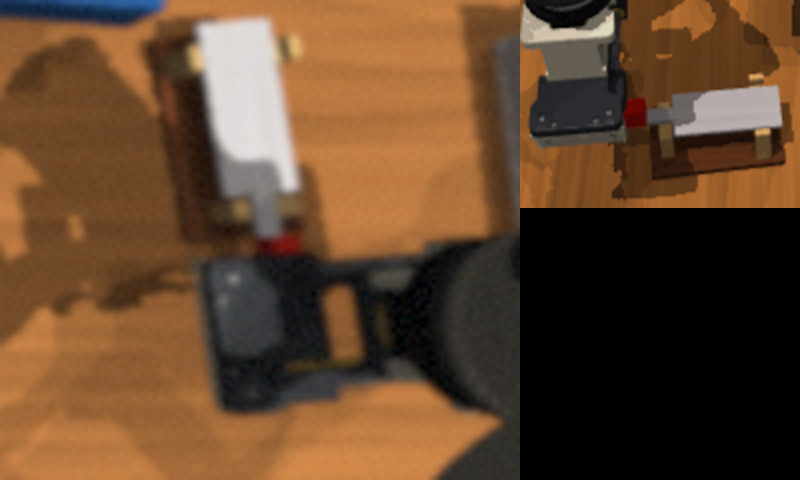

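The gripper is over the red handle and square to it, with the handle's front visible at about (280,243). I descend and close.

```bash
python3 shift.py '[[60,1.2,-2.8,25,0],[60,1.2,-2.8,45,0],[60,1.2,-2.8,53.4,0],[60,1.2,-2.8,53.4,0]]'; python3 shift.py '[[40,0,0,0,0],[20,0,0,0,0],[10,0,0,0,0],[10,0,0,0,0],[10,0,0,0,0]]';python3 shift.py '[[10,0,0,0,0],[10,0,0,0,0],[10,0,0,0,0]]'; python3 g.py 401.5 -363.6 218 3.214
```

```text
time: 3.38
tool_pos: [401.3, -363.8, 217.7]
tcp_rot: [-3.141, 0.0, -3.07]
contact_force: [-0.8, 0.9, -0.3]
grip_width: 60.3
finger_force: 0.0
time: 4.0
tool_pos: [400.8, -364.2, 217.3]
tcp_rot: [3.142, 0.0, -3.07]
contact_force: [0.1, 0.5, 1.1]
grip_width: 15.9
finger_force: 30.0
time: 4.38
tool_pos: [400.8, -364.1, 217.3]
tcp_rot: [3.142, 0.0, -3.07]
contact_force: [-0.8, 0.8, 1.7]
grip_width: 15.9
finger_force: 30.0
shift [-0.7  0.5 -0.7] turn -0.001
4.375 [ 400.8 -364.1  217.3] [ 3.1416e+00  1.0000e-04 -3.0704e+00] 15.9 [-0.8  0.8  1.7] [-0.88  0.59  1.7   0.    0.85 -2.52]
```

Grasp is firm at 15.9 mm. I lift, then carry over high to the pre-insert pose in front of the amber stand.

```bash
python3 shift.py '[[10,0,0,-15,0],[10,0,0,-50,0],[10,0,0,-100,0],[10,0,0,-150,0],[10,0,0,-180,0]]'|head -2; python3 g.py 410 60 400 3.13;  python3 - <<'E'
from m import *
ct=mask(s,(0,150,60),(6,255,255),(120,200,330,384)); print(ct.min(0),ct.max(0))
cv2.imwrite("pics/l.png",cv2.resize(s["color"][150:384,100:360],None,fx=2.2,fy=2.2)[:,:,::-1])
E
```

```text
time: 5.0
tool_pos: [400.7, -363.9, 400.9]
shift [-3.950e+01  4.222e+02 -3.000e-01] turn 0.083
5.0 [ 400.7 -363.9  400.9] [-3.1384e+00  2.3000e-03 -3.0702e+00] 15.6 [-0.1 -0.6 -2.3] [-0.88  0.37  1.49 -0.    1.28 -2.52]
[169 271] [183 287]
```

View pics/l.png

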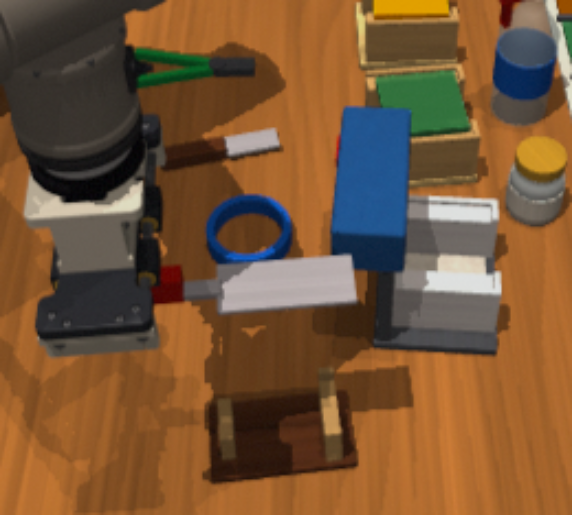

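The paddle is held level, with the blade tip at about (355,280), above the lamp height. I cross to the amber stand.

```bash
python3 shift.py '[[10,0,55,0,0.05],[10,5,115,0,0.083],[10,0,175,0,0.083],[10,-5,235,0,0.083],[10,-10,290,0,0.083]]'|head -2;  python3 shift.py '[[10,0,55,0,0],[10,0,115,0,0],[10,0,175,0,0],[10,0,230,0,0],[10,0,250,0,0]]'|head -2; python3 g.py 400 191 400 3.13
```

```text
time: 5.72
tool_pos: [389.3, -72.2, 396.6]
time: 6.35
tool_pos: [392.2, 178.3, 396.4]
shift [-7.7 12.7 -3.6] turn 0.003
6.35 [392.2 178.3 396.4] [ 3.1415e+00 -2.0000e-03  3.1332e+00] 15.8 [-0.2 -0.3 -2.3] [ 0.25  0.18  1.78  0.    1.19 -1.31]
```

```bash
python3 g.py 400 191 219.5 3.13
```

```text
shift [ -8.1  12.7 176.9] turn 0.003
6.35 [392.2 178.3 396.4] [ 3.1415e+00 -2.0000e-03  3.1332e+00] 15.8 [-0.2 -0.3 -2.3] [ 0.25  0.18  1.78  0.    1.19 -1.31]
```

```bash
python3 shift.py '[[10,-8,12.7,50,0],[10,-8,12.7,100,0],[10,-8,12.7,145,0],[10,-8,12.7,170,0],[10,-8,12.7,177,0]]'|head -2; python3 shift.py '[[10,0,0,0,0],[10,0,0,0,0]]'|head -3; python3 g.py 508.8 191 219.5 3.13;  python3 - <<'E'
from m import *
for n,c,roi in (("T",t,(120,175,240,260)),("S",s,(190,120,275,200))):
    ct=mask(c,(0,0,110),(180,45,255),roi); r=rect(c,ct,51.5); print(n,r,ct.min(0),ct.max(0))
    for z in (51.5,): P=plane(c,ct,z); i=P[:,0]>P[:,0].max()-4; print("tip",P[:,0].max(),P[i,1].min(),P[i,1].max())
o=np.hstack([cv2.resize(t["color"][130:260,120:240],(390,420)),cv2.resize(s["color"][110:210,180:330],(410,420))])
cv2.imwrite("pics/pi.png",o[:,:,::-1])
E
```

```text
time: 6.98
tool_pos: [400.3, 188.2, 218.5]
time: 7.22
tool_pos: [401.6, 188.5, 221.3]
tcp_rot: [3.141, 0.002, 3.13]
shift [-107.2    3.8    2. ] turn -0.0
7.225 [401.6 188.5 221.3] [3.1409e+00 1.9000e-03 3.1297e+00] 15.8 [-0.  -0.3 -1.1] [ 0.27  0.45  1.97  0.    0.72 -1.29]
T ((512.9500732421875, 188.9004364013672), (44.977745056152344, 129.66090393066406), 88.4433822631836) [167 196] [186 250]
tip 577.6335000311462 167.96932587905704 206.9163860166191
S ((525.664794921875, 187.67581176757812), (42.22283935546875, 102.55523681640625), 88.64591217041016) [217 149] [255 159]
tip 576.8329946637677 165.4216489761926 207.63621917276146
```

View pics/pi.png

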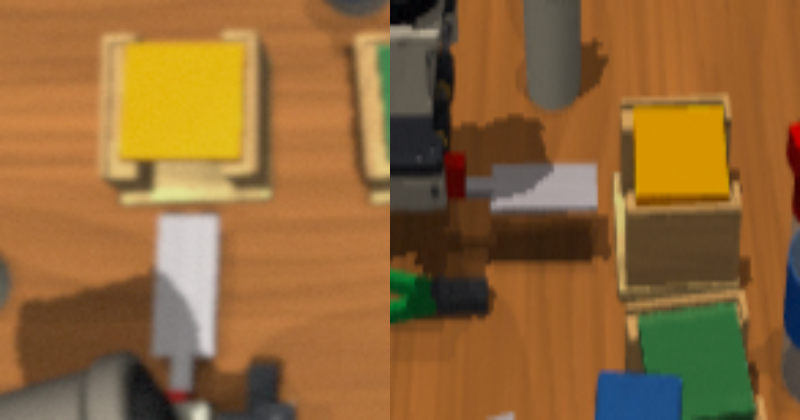

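The blade is straight and level in front of the gap, between it and the robot. Camera and robot agree to about 1 mm. I insert it under the tile.

```bash
python3 shift.py '[[10,0,3.8,2,0],[10,-20,3.8,2,0],[10,-45,3.8,2,0],[10,-70,3.8,2,0],[10,-90,3.8,2,0]]'|head -4; python3 shift.py '[[10,-12,0,0,0],[10,-17,0,0,0],[10,-17,0,0,0]]'|head -4; python3 g.py 508.8 191 219.5 3.13
python3 - <<'E'
from m import *
for n,c,roi in (("T",t,(120,175,240,260)),("S",s,(190,120,275,200))):
    ct=mask(c,(0,0,110),(180,45,255),roi); P=plane(c,ct,51.5); print(n,P.min(0),P.max(0))
E
```

```text
time: 7.95
tool_pos: [492.2, 191.4, 218.5]
tcp_rot: [3.141, 0.001, 3.13]
contact_force: [0.6, 0.3, -1.1]
time: 8.32
tool_pos: [508.0, 191.0, 218.2]
tcp_rot: [-3.142, -0.001, 3.13]
contact_force: [0.3, 0.2, -1.2]
shift [-0.8 -0.  -1.3] turn -0.0
8.325 [508.  191.  218.2] [-3.1416e+00 -6.0000e-04  3.1298e+00] 15.9 [ 0.3  0.2 -1.2] [ 0.22  0.59  1.7   0.    0.85 -1.34]
T [487.  215.3  51.5] [630.7 330.7  51.5]
S [579.1 164.7  51.5] [603.8 177.4  51.5]
```

```bash
python3 shift.py '[[10,0,0,-7,0],[10,0,0,-14,0],[10,0,0,-17,0],[10,0,0,-19,0],[10,0,0,-21,0]]'|sed -n 2,4p; python3 shift.py '[[10,0,0,-2,0],[10,0,0,-4,0],[10,0,0,-8,0],[10,0,0,-14,0],[10,0,0,-20,0]]'|sed -n 2,4p;  python3 shift.py '[[10,0,0,-5,0],[10,0,0,-10,0],[10,0,0,-12,0],[10,0,0,-12,0]]';  python3 - <<'E'
from m import *
for n,c,roi in (("T",t,(140,120,210,200)),("S",s,(255,105,320,185))):
    ct=mask(c,(20,150,120),(32,255,255),roi); print(n,rect(c,ct,111))
o=np.hstack([cv2.resize(t["color"][110:240,120:240],(390,420)),cv2.resize(s["color"][90:190,180:330],(410,420))])
cv2.imwrite("pics/up.png",o[:,:,::-1])
E
python3 g.py 508 191 400 3.13
```

```text
tool_pos: [508.1, 190.9, 239.2]
tcp_rot: [-3.142, -0.001, 3.13]
contact_force: [-0.5, 0.5, -3.7]
tool_pos: [508.3, 191.0, 259.8]
tcp_rot: [3.141, 0.0, 3.13]
contact_force: [0.5, -0.2, -3.1]
time: 10.18
tool_pos: [508.3, 191.0, 271.5]
tcp_rot: [3.141, 0.0, 3.13]
contact_force: [-0.8, 0.3, -2.3]
grip_width: 15.8
finger_force: 30.0
T ((649.6817626953125, 184.53518676757812), (87.96349334716797, 81.35353088378906), 89.43050384521484)
S ((657.7615966796875, 156.2453155517578), (87.11421966552734, 93.54756164550781), 77.59622192382812)
shift [   0.3    0.  -128.7] turn -0.0
10.275 [508.3 191.  271.3] [3.1415e+00 2.0000e-04 3.1298e+00] 16.0 [-1.1  0.2 -2.4] [ 0.22  0.52  1.65  0.    0.97 -1.34]
```

View pics/up.png

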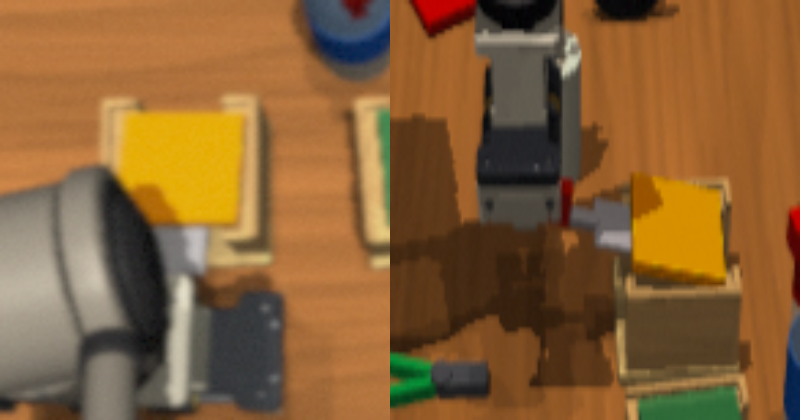

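The tile and paddle are pitching nose-down by roughly 0.15 rad because the handle pivots in the pads, and the far edge is still near the rail. I set the tile back down slowly, then regrip for less load torque.

```bash
python3 shift.py '[[10,0,0,5,0],[10,0,0,10,0],[10,0,0,15,0],[10,0,0,20,0],[10,0,0,25,0]]'|sed -n 2,4p; python3 shift.py '[[10,0,0,4,0],[10,0,0,8,0],[10,0,0,13,0],[10,0,0,18,0],[10,0,0,20,0]]'|sed -n 2,4p;  python3 - <<'E'
from m import *
for n,c,roi in (("T",t,(140,120,210,200)),("S",s,(255,105,320,185))):
    ct=mask(c,(20,150,120),(32,255,255),roi); print(n,rect(c,ct,80))
o=np.hstack([cv2.resize(t["color"][110:240,120:240],(390,420)),cv2.resize(s["color"][90:190,180:330],(410,273)) if 0 else np.vstack([cv2.resize(s["color"][90:190,180:330],(410,273)),np.zeros((147,410,3),np.uint8)])])
cv2.imwrite("pics/dn.png",o[:,:,::-1])
E
python3 g.py 395 191 228 3.13
```

```text
tool_pos: [508.4, 191.0, 246.1]
tcp_rot: [3.141, 0.001, 3.13]
contact_force: [0.5, 0.1, -2.0]
tool_pos: [508.2, 190.9, 225.9]
tcp_rot: [-3.142, -0.001, 3.13]
contact_force: [0.9, -0.7, -1.4]
T ((654.6795043945312, 189.45204162597656), (93.4719467163086, 91.89569091796875), 89.43155670166016)
S ((656.1736450195312, 186.76449584960938), (89.10282135009766, 89.49175262451172), 88.634033203125)
shift [113.2  -1.3  -1.9] turn -0.0
11.625 [508.2 191.  226.1] [-3.1415e+00 -4.0000e-04  3.1298e+00] 15.6 [ 0.8  0.  -1.2] [ 0.22  0.58  1.69  0.    0.87 -1.34]
```

View pics/dn.png

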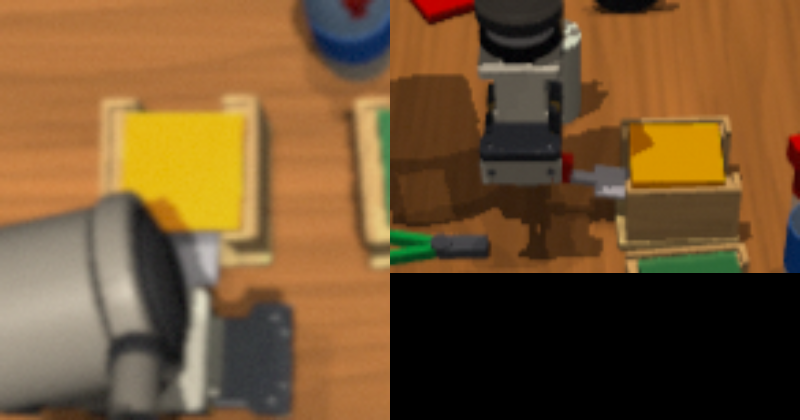

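The tile is back flat on its stand at about (656,188), and the paddle is still nose-down in the grip. I withdraw it, return to the rest and regrip further forward. All picture views are used, so from here I check numerically.

```bash
sed -i 's/o\["contact_force"\].round(1)/o["contact_force"].round(1),"M",o["moment"].round(2)/' g.py
python3 shift.py '[[10,20,0,0,0],[10,50,0,0,0],[10,80,0,0,0],[10,105,0,0,0],[10,113,0,0,0]]'|sed -n 2p; python3 shift.py '[[10,0,0,-50,0],[10,0,0,-110,0],[10,0,0,-160,0],[10,0,0,-190,0],[10,0,0,-190,0]]'|sed -n 2p;python3 shift.py '[[10,0,-55,0,0],[10,0,-115,0,0],[10,0,-175,0,0],[10,0,-235,0,0],[10,0,-290,0,0]]'|sed -n 2p;python3 shift.py '[[10,0,-55,0,0],[10,0,-115,0,0],[10,0,-175,0,0],[10,0,-220,0,0],[10,0,-240,0,0]]'|sed -n 2p; python3 g.py 401 -364 300 3.213
python3 - <<'E'
from m import *
for n,c,roi in (("S",s,(100,150,330,384)),("T",t,(380,100,440,280))):
    ct=mask(c,(0,0,120),(180,30,255),roi); print(n,cv2.minAreaRect(ct),ct.min(0),ct.max(0))
E
```

```text
tool_pos: [394.3, 192.4, 226.6]
tool_pos: [396.1, 192.4, 418.7]
tool_pos: [391.5, -99.9, 415.0]
tool_pos: [388.6, -340.1, 414.2]
shift [-12.9 -23.9 114.2] turn -0.086
14.125 [ 388.6 -340.1  414.2] [ 3.1398e+00 -1.9000e-03  3.1273e+00] 15.9 [-0.   0.3 -1.5] M [ 0.02  0.19 -0.03] [-0.87  0.32  1.53 -0.    1.29 -2.42]
S ((219.95321655273438, 276.6584777832031), (60.502159118652344, 21.053937911987305), 5.8263421058654785) [189 265] [249 290]
T ((430.9729919433594, 214.33786010742188), (51.29248809814453, 20.878671646118164), 80.53767395019531) [417 190] [439 240]
```

```bash
python3 shift.py '[[10,-5,-10,40,-0.086],[10,-12.9,-23.9,80,-0.086],[10,-12.9,-23.9,114,-0.086],[10,-12.9,-23.9,130,-0.086],[10,-12.9,-23.9,130,-0.086]]'|sed -n 2,3p; python3 g.py 401 -364 217.5 3.213
```

```text
tool_pos: [401.7, -360.1, 284.8]
tcp_rot: [3.138, -0.002, -3.066]
shift [ 0.9 -4.1 67.3] turn 0.004
14.85 [ 401.7 -360.1  284.8] [ 3.138e+00 -2.200e-03 -3.066e+00] 15.9 [ 0.3  0.8 -1.4] M [0.02 0.12 0.01] [-0.87  0.49  1.65  0.    1.01 -2.52]
```

```bash
python3 shift.py '[[10,0.9,-4.1,10,0],[10,0.9,-4.1,25,0],[10,0.9,-4.1,35,0],[10,0.9,-4.1,42,0],[10,0.9,-4.1,48,0]]'|sed -n 2,4p; python3 g.py 401 -364 217.5 3.213;python3 shift.py '[[10,0,0,4,0],[10,0,0,8,0],[10,0,0,12,0],[10,0,0,16,0],[10,0,0,19,0]]'|sed -n 2,4p;python3 g.py 401 -364 217.5 3.213
```

```text
tool_pos: [401.2, -366.0, 238.2]
tcp_rot: [-3.141, 0.001, -3.068]
contact_force: [-0.5, 0.2, 1.5]
shift [ 0.   2.1 20.7] turn 0.003
15.475 [ 401.2 -366.   238.2] [-3.1410e+00  6.0000e-04 -3.0675e+00] 15.8 [-0.5  0.2  1.5] M [ 0.04 -0.13  0.02] [-0.88  0.56  1.68  0.    0.9  -2.53]
tool_pos: [401.0, -365.9, 219.0]
tcp_rot: [3.141, -0.0, -3.067]
contact_force: [-1.5, -0.1, 2.3]
shift [-0.1  1.9  1.5] turn 0.003
16.1 [ 401.  -365.9  219. ] [ 3.1415 -0.     -3.0675] 15.9 [-1.5 -0.1  2.3] M [-0.02 -0.11 -0.02] [-0.88  0.59  1.7   0.    0.85 -2.53]
```

```bash
python3 shift.py '[[10,0,0.5,1,0],[10,0,1,2,0],[20,0,1,2,0],[40,0,1,2,0],[40,0,1,2,0]]'|sed -n 2,5p;python3 - <<'E'
from m import *
for n,c,roi in (("S",s,(150,310,300,370)),("T",t,(380,180,430,250))):
    ct=mask(c,(0,0,100),(180,45,255),roi); r=rect(c,ct,50); print(n,r); P=plane(c,ct,50); print("tip",P[:,0].max())
E
```

```text
tool_pos: [401.0, -364.7, 217.2]
tcp_rot: [3.141, -0.0, -3.067]
contact_force: [-0.1, -0.4, -0.0]
grip_width: 35.4
S ((520.9843139648438, -358.6064453125), (110.11100769042969, 44.81150436401367), 4.076045036315918)
tip 576.4913840421427
T ((510.3768005371094, -354.68182373046875), (128.01914978027344, 47.11181640625), 3.934948444366455)
tip 574.569332250891
```

```bash
python3 shift.py '[[40,-12,0,0,0],[40,-25,0,0,0],[30,-25,0,0,0],[10,-25,0,0,0],[10,-25,0,0,0]]'|sed -n 2,5p; python3 shift.py '[[10,0,0,0,0],[10,0,0,0,0],[10,0,0,-4,0],[10,0,0,-12,0],[10,0,0,-25,0]]'; python3 g.py 412 -330 400 3.13
```

```text
tool_pos: [425.7, -363.0, 217.2]
tcp_rot: [3.141, -0.0, -3.067]
contact_force: [0.0, 0.3, -0.9]
grip_width: 16.0
time: 18.08
tool_pos: [425.9, -363.0, 242.9]
tcp_rot: [3.141, -0.0, -3.067]
contact_force: [0.5, -0.3, -0.6]
grip_width: 15.8
finger_force: 30.0
shift [  11.4   34.  -157.1] turn 0.086
18.075 [ 425.9 -363.   242.9] [ 3.1411e+00 -3.0000e-04 -3.0674e+00] 15.8 [ 0.5 -0.3 -0.6] M [0.05 0.08 0.02] [-0.84  0.58  1.63  0.    0.93 -2.49]
```

```bash
python3 shift.py '[[10,0,0,-50,0],[10,0,0,-110,0],[10,0,0,-150,0],[10,0,30,-160,0],[10,0,80,-160,0.05]]'|sed -n 2p; python3 shift.py '[[10,0,60,0,0.036],[10,0,120,0,0.036],[10,0,180,0,0.036],[10,0,240,0,0.036],[10,0,290,0,0.036]]'|sed -n 2p; python3 g.py 425 191 400 3.13
```

```text
tool_pos: [419.7, -283.2, 404.3]
tool_pos: [412.2, 8.7, 403.4]
shift [-10.7 182.4   3.5] turn 0.0
19.325 [412.2   8.7 403.4] [3.1415e+00 1.9000e-03 3.1303e+00] 15.9 [ 1.  -0.3 -1.2] M [-0.05  0.04  0.  ] [-0.17  0.13  1.81  0.    1.2  -1.72]
```

```bash
python3 shift.py '[[10,-4,60,10,0],[10,-10,120,40,0],[10,-10.7,165,90,0],[10,-10.7,182.4,145,0],[10,-10.7,182.4,180,0]]'|sed -n 2p; python3 shift.py '[[10,0,0,3,0],[10,0,0,3,0],[10,0,0,3,0]]'|sed -n 2p; python3 g.py 521.5 191 218.5 3.13;  python3 - <<'E'
from m import *
for n,c,roi in (("T",t,(120,175,240,260)),("S",s,(190,120,275,200))):
    ct=mask(c,(0,0,110),(180,45,255),roi); r=rect(c,ct,51.5); print(n,r)
    P=plane(c,ct,51.5); i=P[:,0]>P[:,0].max()-4; print("tip",P[:,0].max(),P[i,1].min(),P[i,1].max())
    print(cv2.minAreaRect(ct)[2])
E
```

```text
tool_pos: [425.2, 190.4, 221.0]
tool_pos: [426.6, 188.8, 221.3]
shift [-94.8   3.4   3.1] turn -0.001
20.325 [426.6 188.8 221.3] [3.1405 0.0037 3.1291] 15.5 [ 0.4 -0.4 -1. ] M [0.05 0.12 0.01] [ 0.25  0.48  1.91  0.    0.74 -1.31]
T ((461.59674072265625, 271.6763000488281), (74.67744445800781, 98.4144287109375), 3.766437292098999)
tip 500.4747033676639 239.8517779409635 251.79683186173938
90.0
S ((536.4588012695312, 187.41961669921875), (42.22075653076172, 80.96119689941406), 88.64594268798828)
tip 577.1444105260407 165.4216489761926 207.63621917276146
90.0
```

```bash
python3 shift.py '[[10,0,2.2,2,0],[10,-20,2.2,2,0],[10,-45,2.2,2,0],[10,-70,2.2,2,0],[10,-85,2.2,2,0]]'|sed -n 2p; python3 shift.py '[[10,-8,0,0,0],[10,-10,0,0,0],[10,-10,0,0,0]]'|sed -n 2p; python3 g.py 521.5 190.7 235 3.13
python3 - <<'E'
from m import *
for n,c,roi in (("T",t,(140,120,210,200)),("S",s,(255,105,320,185))):
    ct=mask(c,(20,150,120),(32,255,255),roi); print(n,rect(c,ct,80))
E
```

```text
tool_pos: [512.0, 190.1, 217.5]
tool_pos: [520.4, 190.0, 217.3]
shift [ -1.1   0.7 -17.7] turn -0.0
21.425 [520.4 190.  217.3] [-3.1416e+00 -6.0000e-04  3.1298e+00] 15.5 [ 0.9  0.1 -0.9] M [0.08 0.11 0.01] [ 0.21  0.61  1.67  0.    0.87 -1.35]
T ((654.679931640625, 189.45204162597656), (93.4719467163086, 91.89488983154297), 89.43155670166016)
S ((656.0486450195312, 186.77011108398438), (89.09752655029297, 89.24142456054688), 88.63399505615234)
```

```bash
cat > tilt.py <<'E'
from m import *
# tile pitch from slope of the tile's top-face lower edge in the side view
import sys
roi=tuple(map(int,sys.argv[1:5])) if len(sys.argv)>4 else (255,90,320,185)
h=cv2.cvtColor(s["color"],cv2.COLOR_RGB2HSV); m=cv2.inRange(h,np.array((19,150,60)),np.array((32,255,255)))
x0,y0,x1,y1=roi; xs=[];lo=[];hi=[]
for x in range(x0,x1):
    r=np.where(m[y0:y1,x])[0]
    if len(r)>8: xs.append(x);lo.append(r.min()+y0);hi.append(r.max()+y0)
xs=np.array(xs);i=slice(3,-3)
print("cols",xs[0],xs[-1],"top slope",np.polyfit(xs[i],lo[i],1)[0].round(3),"bottom slope",np.polyfit(xs[i],hi[i],1)[0].round(3),"rows",np.median(lo),np.median(hi))
o=bot.get_obs();print(o["time"],o["tool_pos"].round(1),o["contact_force"].round(1),o["moment"].round(2))
E
python3 tilt.py; python3 shift.py '[[10,0,0,-7,0],[10,0,0,-14,0],[10,0,0,-17,0],[10,0,0,-19,0],[10,0,0,-20,0]]'|sed -n 2p; python3 tilt.py; python3 shift.py '[[10,0,0,-2,0],[10,0,0,-3,0],[10,0,0,-4,0],[10,0,0,-5,0]]'|sed -n 2,4p; python3 tilt.py; python3 shift.py '[[10,0,0,-2,0],[10,0,0,-4,0],[10,0,0,-6,0]]'|sed -n 2,4p; python3 tilt.py
```

```text
cols 270 301 top slope -0.276 bottom slope 0.0 rows 135.0 156.0
21.625 [520.5 190.1 217.4] [-0.7  0.3 -1.3] [0.  0.1 0. ]
tool_pos: [520.8, 190.0, 237.4]
cols 268 301 top slope -0.515 bottom slope -0.0 rows 135.0 156.0
22.35 [520.8 190.  237.3] [-1.  -0.2 -2.1] [ 0.1  0.1 -0. ]
tool_pos: [520.8, 190.0, 242.3]
tcp_rot: [-3.142, -0.0, 3.13]
contact_force: [0.3, 0.3, -2.2]
cols 269 301 top slope -0.44 bottom slope -0.0 rows 134.0 155.0
22.95 [520.9 190.  242.4] [-0.3  0.1 -3. ] [0.1 0.3 0. ]
tool_pos: [520.9, 190.0, 248.5]
tcp_rot: [3.141, 0.0, 3.13]
contact_force: [-0.5, -1.0, -3.5]
cols 269 301 top slope -0.44 bottom slope -0.0 rows 132.0 153.0
23.425 [520.9 190.  248.7] [-0.3  0.3 -3.3] [-0.   0.3  0. ]
```

The tile is lifting level with its full weight on the blade. I continue and watch the tilt.

```bash
python3 shift.py '[[10,0,0,-4,0],[10,0,0,-9,0],[10,0,0,-14,0],[10,0,0,-18,0],[10,0,0,-20,0]]'|sed -n 2p; python3 tilt.py; python3 shift.py '[[10,0,0,-5,0],[10,0,0,-10,0],[10,0,0,-15,0],[10,0,0,-18,0],[10,0,0,-20,0]]'|sed -n 2p; python3 tilt.py; python3 g.py 390 60 300 3.1
```

```text
tool_pos: [520.9, 190.0, 268.7]
cols 269 302 top slope -0.419 bottom slope 0.0 rows 126.0 147.0
24.15 [520.9 190.  268.6] [ 1.4 -0.2 -3.6] [ 0.   0.4 -0. ]
tool_pos: [520.9, 190.0, 288.6]
cols 269 302 top slope -0.425 bottom slope 0.0 rows 120.0 141.0
24.875 [520.9 190.  288.5] [-0.1  0.1 -2.8] [ 0.1  0.3 -0. ]
shift [ 129.3 -131.5  -11.5] turn 0.03
24.875 [520.9 190.  288.5] [3.1415e+00 4.0000e-04 3.1298e+00] 15.8 [-0.1  0.1 -2.8] M [ 0.05  0.31 -0.04] [ 0.21  0.51  1.6   0.    1.03 -1.35]
```

```bash
python3 - <<'E'
from m import *
def edges(c,m,z,name,flip):
    cs,_=cv2.findContours(m,cv2.RETR_EXTERNAL,cv2.CHAIN_APPROX_NONE); ct=max(cs,key=cv2.contourArea)[:,0]
    P=plane(c,ct,z)[:,:2]; th=-0.087; a=np.array([np.cos(th),np.sin(th)]); b=np.array([-np.sin(th),np.cos(th)]); 
    u=P@a; v=P@b; mid=(v.min()+v.max())/2; k=abs(v-mid)<55
    r=[]
    for sg in (1,-1):
        vb=np.round(v[k]/4); U=sg*u[k]; e=np.array([[vv*4,U[vb==vv].max()*sg] for vv in np.unique(vb)]); f=np.polyfit(e[:,0],e[:,1],1); r+= [round(np.polyval(f,mid),1),round(th-np.arctan(f[0]),3)]
    print(name,z,"far u,yaw,near u,yaw",r,"v",v.min().round(1),v.max().round(1))
hs=[cv2.cvtColor(c["color"],cv2.COLOR_RGB2HSV) for c in (t,s)]
def mk(h,lo,hi,roi):
    m=cv2.inRange(h,np.array(lo),np.array(hi)); k=np.zeros_like(m); x0,y0,x1,y1=roi; k[y0:y1,x0:x1]=m[y0:y1,x0:x1]; return k
mt=mk(hs[0],(98,110,40),(125,255,255),(297,140,390,205)); edges(t,mt,181,"T",0); edges(t,mt,123,"T",0)
ms=mk(hs[1],(98,110,95),(125,255,255),(240,190,300,280)); edges(s,ms,181,"S",0)
th=-.087;print("seat u,v",np.dot([665.5,-194.5],[np.cos(th),np.sin(th)]),np.dot([665.5,-194.5],[-np.sin(th),np.cos(th)]))
# light stand rails: bright white, top
mr=mk(hs[0],(0,0,200),(180,40,255),(300,125,375,165)); edges(t,mr,75,"T rails",0)
E
python3 tilt.py
```

```text
T 181 far u,yaw,near u,yaw [np.float64(640.8), np.float64(-0.088), np.float64(574.4), np.float64(-0.151)] v -208.6 -50.3
T 123 far u,yaw,near u,yaw [np.float64(658.1), np.float64(-0.088), np.float64(588.5), np.float64(-0.279)] v -229.1 -57.8
S 181 far u,yaw,near u,yaw [np.float64(644.1), np.float64(-0.087), np.float64(582.3), np.float64(-0.092)] v -216.2 -61.4
seat u,v 679.8831650514489 -135.93889023978528
T rails 75 far u,yaw,near u,yaw [np.float64(716.1), np.float64(-0.539), np.float64(678.3), np.float64(-0.154)] v -141.5 -77.1
cols 269 302 top slope -0.428 bottom slope 0.0 rows 121.0 141.0
25.075 [520.8 190.  288.2] [ 0.   0.7 -2.8] [ 0.1  0.3 -0. ]
```

Lamp and stand estimates: yaw -0.087, seat at u≈679.3, lamp near face at u≈579. The tile should sit about -8 mm along x, which leaves the gripper body roughly 5 mm clear. I carry gently: back first, then across.

```bash
python3 shift.py '[[10,6,0,0,0],[10,20,0,0,0],[10,42,0,0,0],[10,66,0,0,0],[10,90,0,0,0]]'|sed -n 2p;  python3 shift.py '[[10,24,0,0,0],[10,44,0,0,0],[10,56,0,0,0],[10,62,0,0,0],[10,62,0,0,0]]'|sed -n 2p; python3 tilt.py 200 90 320 185;  python3 g.py 370 0 288 3.0546
```

```text
tool_pos: [429.1, 191.0, 288.4]
tool_pos: [368.8, 191.8, 288.5]
cols 210 244 top slope -0.513 bottom slope -0.007 rows 121.0 142.0
26.425 [369.4 191.8 288.4] [ 0.2 -0.4 -3.7] [-0.   0.3 -0. ]
shift [  -2.9 -191.8    0.4] turn 0.075
26.425 [369.4 191.8 288.4] [3.1413e+00 8.0000e-04 3.1297e+00] 15.7 [ 0.2 -0.4 -3.7] M [-0.02  0.33 -0.03] [ 0.29  0.29  1.97  0.    0.88 -1.26]
```

```bash
python3 shift.py '[[10,0,-6,0,0.01],[10,0,-20,0,0.025],[10,0,-42,0,0.045],[10,0,-68,0,0.06],[10,0,-96,0,0.075]]'|sed -n 2p;  python3 shift.py '[[10,0,-29,0,0],[10,0,-59,0,0],[10,0,-89,0,0],[10,0,-119,0,0],[10,0,-149,0,0]]'|sed -n 2,3p; python3 shift.py '[[10,0,-28,0,0],[10,0,-52,0,0],[10,0,-72,0,0],[10,0,-86,0,0],[10,0,-92,0,0]]'|sed -n 2,3p; python3 tilt.py 150 150 310 330;  python3 g.py 371.8 -167.5 262 3.0546
```

```text
tool_pos: [367.6, 94.3, 288.3]
tool_pos: [354.3, -54.3, 288.4]
tcp_rot: [-3.141, 0.0, 3.054]
tool_pos: [346.5, -145.1, 288.3]
tcp_rot: [3.142, -0.0, 3.053]
cols 191 234 top slope 0.129 bottom slope 0.043 rows 216.0 248.0
28.4 [ 346.7 -144.7  288.3] [-0.7  0.3 -3.5] [0.1 0.3 0. ]
shift [-27.  -20.6  26.3] turn -0.001
28.4 [ 346.7 -144.7  288.3] [ 3.1415 -0.      3.0538] 15.9 [-0.7  0.3 -3.5] M [0.06 0.34 0.  ] [-0.6   0.23  2.07  0.    0.84 -2.08]
```

```bash
python3 shift.py '[[10,-5,-4,5,0],[10,-14,-11,13,0],[10,-22,-17,20,0],[10,-26,-20.6,25,0],[10,-27,-20.6,26.3,0]]'|sed -n 2p;  python3 shift.py '[[10,0,0,0,0],[10,0,0,0,0]]'|sed -n 2,3p; python3 g.py 523.1 -180.7 262 3.0546
python3 - <<'E'
from m import *
o=bot.get_obs(); p=o["tool_pos"]; th=o["tcp_rot"][2]-np.pi; a=np.array([np.cos(th),np.sin(th)]); b=np.array([-a[1],a[0]])
for n,c,roi in (("T",t,(230,150,400,300)),("S",s,(150,180,330,330))):
    ct=mask(c,(19,150,100),(32,255,255),roi); r=rect(c,ct,p[2]-157.5); d=np.array(r[0])-p[:2]; print(n,r,"ahead",d@a,"lat",d@b)
E
python3 tilt.py 150 150 310 330
```

```text
tool_pos: [372.1, -167.3, 261.4]
tool_pos: [371.8, -167.0, 262.1]
tcp_rot: [3.142, 0.0, 3.055]
shift [-1.519e+02 -6.000e-01  1.000e-01] turn 0.0
29.275 [ 371.8 -167.   262.1] [3.1415e+00 1.0000e-04 3.0549e+00] 15.6 [-0.9 -0.6 -3.6] M [0.05 0.35 0.03] [-0.61  0.33  2.02  0.    0.79 -2.09]
T ((505.9369812011719, -174.8278045654297), (94.77440643310547, 92.19221496582031), 86.14554595947266) ahead 134.25283099208795 lat 3.86458346736981
S ((506.3064270019531, -180.6199951171875), (91.77937316894531, 90.46414184570312), 85.1294174194336) ahead 135.12275781948696 lat -1.8738125543908737
cols 203 246 top slope -0.066 bottom slope 0.046 rows 231.0 264.0
29.475 [ 371.9 -167.1  262.2] [-0.6  0.5 -3. ] [ 0.1  0.4 -0.1]
```

```bash
python3 shift.py '[[10,-5,-1.8,0,0],[10,-17,-1.8,0,0],[10,-34,-1.8,0,0],[10,-54,-1.8,0,0],[10,-74,-1.8,0,0]]'|sed -n 2,4p;  python3 shift.py '[[10,-18,0,0,0],[10,-34,0,0,0],[10,-46,0,0,0],[10,-54,0,0,0],[10,-58,0,0,0]]'|sed -n 2,4p; python3 g.py 523.0 -181.9 262 3.0546
```

```text
tool_pos: [446.9, -175.5, 261.9]
tcp_rot: [-3.142, 0.0, 3.055]
contact_force: [-0.1, -0.3, -2.8]
tool_pos: [503.6, -180.4, 261.8]
tcp_rot: [3.141, -0.0, 3.055]
contact_force: [0.8, 0.0, -2.9]
shift [-19.4   0.1  -0.2] turn 0.0
30.725 [ 503.6 -180.4  261.8] [ 3.1414e+00 -3.0000e-04  3.0549e+00] 16.1 [ 0.8  0.  -2.9] M [ 0.05  0.36 -0.06] [-0.49  0.52  1.68  0.    0.94 -1.97]
```

Now the last 19 mm, then I lower slowly. The rails should take the tile at TCP z≈237.5.

```bash
python3 shift.py '[[10,-5,0,0,0],[10,-11,0,0,0],[10,-16,0,0,0],[10,-19.4,0,0,0],[10,-19.4,0,0,0]]'|sed -n 2,4p
python3 - <<'E'
from m import *
o=bot.get_obs(); p=o["tool_pos"]; th=-.087; a=np.array([np.cos(th),np.sin(th)]); b=np.array([-a[1],a[0]])
for n,c,roi in (("T",t,(297,120,400,200)),("S",s,(240,220,350,320))):
    ct=mask(c,(19,150,60),(32,255,255),roi); P=plane(c,ct,p[2]-157.5)[:,:2]; print(n,"u",(P@a).min().round(1),(P@a).max().round(1),"v",(P@b).min().round(1),(P@b).max().round(1))
print("tcp uv",p[:2]@a,p[:2]@b)
E
python3 shift.py '[[10,0,0,4,0],[10,0,0,9,0],[10,0,0,14,0],[10,0,0,18,0],[10,0,0,20,0]]'|sed -n 2,4p
```

```text
tool_pos: [522.8, -182.1, 262.0]
tcp_rot: [3.142, 0.0, 3.055]
contact_force: [1.1, -0.2, -3.5]
T u 667.3 715.6 v -176.6 -86.9
S u 661.8 716.5 v -183.6 -92.2
tcp uv 536.3334809818796 -135.91610630262448
tool_pos: [522.6, -182.0, 241.6]
tcp_rot: [3.141, -0.0, 3.055]
contact_force: [1.1, 1.4, -3.9]
```

```bash
python3 shift.py '[[10,0,0,1,0],[10,0,0,2,0],[10,0,0,3,0],[10,0,0,4,0],[10,0,0,5,0]]'|sed -n 2,4p; python3 shift.py '[[10,0,0,1,0],[10,0,0,2,0],[10,0,0,3.5,0],[10,0,0,5,0],[10,0,0,6.5,0]]'|sed -n 2,4p; python3 shift.py '[[10,0,0,2,0],[10,0,0,4,0],[10,0,0,4,0]]'|sed -n 2,4p
python3 - <<'E'
from m import *
o=bot.get_obs(); p=o["tool_pos"]; th=-.087; a=np.array([np.cos(th),np.sin(th)]); b=np.array([-a[1],a[0]])
for n,c,roi in (("T",t,(297,120,400,200)),("S",s,(240,220,350,320))):
    ct=mask(c,(19,150,60),(32,255,255),roi); P=plane(c,ct,80)[:,:2]; print(n,"u",(P@a).min().round(1),(P@a).max().round(1),"v",(P@b).min().round(1),(P@b).max().round(1))
print("tcp uv",p[:2]@a,p[:2]@b,o["moment"])
E
python3 tilt.py 285 230 350 320
```

```text
tool_pos: [522.8, -182.1, 237.3]
tcp_rot: [-3.141, 0.001, 3.055]
contact_force: [-0.5, 0.9, -2.2]
tool_pos: [522.6, -182.1, 230.4]
tcp_rot: [3.141, 0.0, 3.055]
contact_force: [-0.4, -0.8, -2.1]
tool_pos: [522.6, -182.0, 226.3]
tcp_rot: [3.141, -0.0, 3.055]
contact_force: [-0.3, 0.2, -0.8]
T u 674.7 717.4 v -174.0 -88.5
S u 667.4 716.7 v -181.9 -91.2
tcp uv 536.4909885143097 -135.9519951375445 [ 0.   0.1 -0.1]
cols 294 317 top slope 0.083 bottom slope 0.0 rows 242.0 275.0
33.9 [ 522.7 -182.1  226.6] [ 0.5 -0.6 -2. ] [ 0.1  0.1 -0. ]
```

The tile is down on the rails with the paddle's moment back to empty. I check its position against the rails' far ends before withdrawing.

Run:
```python
from m import *
th=-.087; a=np.array([np.cos(th),np.sin(th)]); b=np.array([-a[1],a[0]])
U=np.arange(724,752,1.)
for n,c in (("T",t),("S",s)):
    g=cv2.cvtColor(c["color"],cv2.COLOR_RGB2HSV)
    for v in (-135.5+42,-135.5-42,-135.5+50,-135.5-50):
        for z in (75,):
            X=np.array([np.r_[u*a+v*b,z] for u in U]); q=proj(c,X).astype(np.float32)
            V=cv2.remap(g[:,:,2],q[:,0],q[:,1],1).ravel(); S=cv2.remap(g[:,:,1],q[:,0],q[:,1],1).ravel()
            print(n,v,"V",V.tolist()); print("   S",S.tolist())
```

```text
T -93.5 V [245, 244, 240, 236, 231, 227, 223, 226, 230, 234, 232, 230, 225, 218, 212, 204, 197, 192, 191, 190, 190, 191, 192, 190, 188, 188, 189, 190]
   S [8, 7, 7, 7, 7, 6, 6, 7, 9, 9, 6, 4, 13, 32, 52, 81, 113, 137, 148, 160, 164, 166, 167, 168, 170, 169, 167, 164]
T -177.5 V [245, 241, 237, 232, 227, 221, 224, 227, 229, 229, 229, 225, 222, 216, 208, 200, 194, 191, 187, 185, 183, 181, 180, 179, 181, 182, 184, 185]
   S [9, 10, 10, 11, 11, 12, 10, 9, 7, 4, 2, 15, 31, 51, 77, 104, 127, 144, 160, 162, 164, 164, 164, 164, 164, 163, 163, 165]
T -85.5 V [245, 244, 240, 237, 233, 229, 228, 230, 234, 233, 231, 228, 223, 219, 212, 205, 198, 195, 193, 191, 192, 192, 192, 192, 192, 190, 189, 189]
   S [8, 8, 9, 10, 10, 11, 11, 10, 9, 7, 4, 4, 22, 40, 66, 95, 123, 139, 152, 161, 162, 163, 163, 164, 164, 165, 166, 167]
T -185.5 V [224, 225, 225, 225, 227, 228, 230, 234, 237, 235, 232, 229, 223, 217, 210, 202, 195, 191, 186, 183, 182, 181, 180, 180, 180, 180, 180, 182]
   S [11, 11, 11, 11, 11, 12, 12, 11, 10, 8, 5, 6, 27, 46, 71, 101, 128, 141, 156, 164, 166, 167, 166, 164, 163, 164, 166, 166]
[... 372 characters left out ...]
172, 172, 172, 170, 167, 165, 163, 162, 163]
   S [2, 2, 2, 2, 3, 4, 9, 15, 11, 6, 5, 6, 20, 39, 86, 155, 186, 187, 187, 186, 186, 187, 187, 188, 188, 187, 187, 189]
S -85.5 V [163, 162, 159, 157, 157, 158, 169, 184, 198, 210, 221, 219, 216, 201, 185, 168, 149, 140, 140, 138, 130, 121, 104, 86, 91, 98, 101, 103]
   S [9, 10, 9, 9, 8, 8, 7, 7, 7, 6, 6, 9, 12, 41, 73, 114, 163, 185, 185, 183, 175, 160, 109, 53, 45, 41, 40, 41]
S -185.5 V [222, 222, 221, 220, 217, 213, 197, 184, 203, 221, 221, 221, 216, 210, 189, 167, 166, 170, 171, 172, 172, 172, 171, 169, 166, 162, 161, 161]
   S [2, 2, 2, 2, 3, 5, 11, 16, 9, 2, 2, 2, 6, 10, 87, 170, 187, 187, 188, 189, 189, 188, 188, 188, 188, 188, 188, 189]
```

The rails' far ends are at u≈739, which puts the seat at about 680 and the tile at about 673. That is roughly -7 mm, inside the ±12 tolerance. I withdraw the paddle.

```bash
python3 shift.py '[[10,8,0,0,0],[10,25,0,0,0],[10,50,0,0,0],[10,80,0,0,0],[10,110,0,0,0]]'|sed -n 2,4p;  python3 shift.py '[[10,25,0,0,0],[10,45,0,0,0],[10,50,0,0,0],[10,50,0,-40,0],[10,50,0,-80,0]]'|sed -n 2p
python3 - <<'E'
from m import *
o=bot.get_obs(); p=o["tool_pos"]; th=-.087; a=np.array([np.cos(th),np.sin(th)]); b=np.array([-a[1],a[0]])
for n,c,roi in (("T",t,(297,120,400,200)),("S",s,(240,220,350,320))):
    ct=mask(c,(19,150,60),(32,255,255),roi); P=plane(c,ct,80)[:,:2]; print(n,"u",(P@a).min().round(1),(P@a).max().round(1),"v",(P@b).min().round(1),(P@b).max().round(1))
E
python3 g.py 360 -260 400 3.2155
```

```text
tool_pos: [411.7, -172.2, 226.6]
tcp_rot: [3.142, -0.0, 3.055]
contact_force: [-0.7, 0.4, -0.9]
tool_pos: [363.4, -168.3, 307.5]
T u 675.6 717.6 v -174.2 -88.5
S u 667.4 716.7 v -181.9 -91.2
shift [ -4.1 -91.5 -89.6] turn -0.161
35.35 [ 364.5 -168.9  310. ] [-3.1373  0.0075  3.055 ] 15.9 [-0.  -0.1 -2.2] M [ 0.02  0.13 -0.01] [-0.63  0.23  1.98  0.    0.92 -2.11]
```

```bash
python3 shift.py '[[10,0,-45,-20,-0.08],[10,0,-100,-40,-0.161],[10,-20,-150,-40,-0.161],[10,-45,-190,-30,-0.161],[10,-50,-196,-20,-0.161]]'|sed -n 2p; python3 shift.py '[[10,0,0,0,0],[10,0,0,0,0]]' | sed -n 2,3p;python3 g.py 425.8 -363 260 3.216
```

```text
tool_pos: [396.7, -370.1, 324.8]
tool_pos: [395.9, -366.7, 326.3]
tcp_rot: [3.14, -0.001, -3.066]
shift [-30.1   1.4  66.3] turn 0.001
36.225 [ 395.9 -366.7  326.3] [ 3.1405e+00 -6.0000e-04 -3.0665e+00] 15.7 [-0.4 -0.2 -1.8] M [ 0.05  0.08 -0.05] [-0.89  0.44  1.6   0.    1.1  -2.54]
```

```bash
python3 shift.py '[[10,-15,1,15,0],[10,-30,1.4,40,0],[10,-30,1.4,60,0],[10,-30,1.4,66,0],[10,-30,1.4,66,0]]'|sed -n 2,3p; python3 g.py 425.8 -363 217.5 3.216;  python3 - <<'E'
from m import *
for n,c,roi in (("S",s,(150,290,300,370)),("T",t,(370,160,440,250))):
    ct=mask(c,(0,0,110),(180,45,255),roi); r=rect(c,ct,92); print(n,r)
E
```

```text
tool_pos: [426.2, -363.8, 260.3]
tcp_rot: [3.141, -0.0, -3.067]
shift [ 0.3  0.8 42.8] turn 0.0
36.85 [ 426.2 -363.8  260.3] [ 3.1412e+00 -1.0000e-04 -3.0669e+00] 15.7 [ 0.5  0.6 -1.2] M [ 0.    0.13 -0.05] [-0.84  0.56  1.61  0.    0.97 -2.49]
S ((538.2972412109375, -357.30157470703125), (75.94293212890625, 44.485679626464844), 3.7541306018829346)
T ((519.7283325195312, -353.4244384765625), (109.14744567871094, 45.577964782714844), 4.899200439453125)
```

```bash
python3 shift.py '[[10,0.3,0.8,12,0],[10,0.3,0.8,26,0],[10,0.3,0.8,34,0],[10,0.3,0.8,38,0],[10,0.3,0.8,40,0]]'|sed -n 2,4p; python3 shift.py '[[10,0,0,1,0],[10,0,0,2,0],[10,0,0,2.8,0],[10,0,0,2.8,0]]'|sed -n 2,4p; python3 shift.py '[[20,0,0,0,0],[40,0,0,0,0],[50,0,0,0,0],[50,0,0,0,0]]'|sed -n 2,5p; python3 shift.py '[[50,0,0,-15,0],[50,0,0,-40,0],[50,0,0,-80,0],[50,0,0,-130,0],[50,0,0,-150,0]]'|sed -n 2p
python3 shift.py '[[50,25,0,-30,0],[50,60,0,-60,0],[50,60,0,-60,0]]'|sed -n 2p
python3 - <<'E'
from m import *
for n,c,roi in (("S",s,(150,310,300,370)),("T",t,(380,180,430,250))):
    ct=mask(c,(0,0,100),(180,45,255),roi); r=rect(c,ct,50); print(n,r,"tip",plane(c,ct,50)[:,0].max())
for n,c,roi,z in (("hS",s,(150,320,205,355),72),("hT",t,(390,235,430,280),72)):
    print(n,rect(c,mask(c,(0,150,80),(6,255,255),roi),z))
E
python3 tilt.py 285 230 350 320
```

```text
tool_pos: [425.5, -363.5, 220.2]
tcp_rot: [3.141, -0.0, -3.067]
contact_force: [-0.4, -1.0, -1.1]
tool_pos: [425.6, -363.6, 218.1]
tcp_rot: [-3.141, 0.001, -3.068]
contact_force: [-1.2, 1.0, 2.1]
tool_pos: [425.5, -363.4, 217.7]
tcp_rot: [3.142, 0.0, -3.067]
contact_force: [-0.3, 0.0, -0.7]
grip_width: 45.7
tool_pos: [425.7, -363.5, 372.1]
tool_pos: [364.3, -368.0, 431.3]
S ((512.03466796875, -359.0164794921875), (127.17337036132812, 44.744415283203125), 4.134275436401367) tip 576.3828325747775
T ((510.122314453125, -354.2774963378906), (128.00376892089844, 46.0633659362793), 4.226443290710449) tip 574.54382345659
hS ((420.1913146972656, -372.0780944824219), (54.86614227294922, 28.21172523498535), 5.867938041687012)
hT ((418.8860778808594, -360.40203857421875), (54.311580657958984, 16.1788272857666), 4.452357292175293)
cols 294 317 top slope 0.083 bottom slope 0.0 rows 242.0 275.0
39.775 [ 366.  -367.6  427. ] [0.5 0.6 0.1] [ 0.1 -0.  -0. ]
```

The paddle is within about 1 mm of where it started, and the tile hasn't moved on the rails. I hand in the job.

```bash
python3 -c "
from plant import bot
print(bot.close_job())"
```

```text
the job is handed in; nothing more can be done
None
```

I handed the job in at about 40 s with the amber tile flat on the light stand, about 7 mm short of centre along x (tolerance 12 mm) by camera, and the paddle back in its rest within about 1 mm of its start; I held the gripper upright since rows can't lean it, an earlier lift pitched the tile by an estimated 0.15 rad (limit 0.2) before I set it back and regripped, I took no final reading of the green tile or bystanders, and no verdict was returned.

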